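# Nip a piston in the cam clamp

## Task

Stand the loose white piston (the one without a spring) upright on the base plate of the cam clamp, between its V-block and the jaw's brass nose, setting it down rather than dropping it, and let go. Then swing the cam lever until the gap is taken up, the piston sits firmly in the V and its push has sunk the sprung nose about half of its 8 mm travel into the jaw - never drive the nose all the way in, or the piston is crushed. Leave the lever there, let go of it, and do not disturb the other things on the bench.

Things in the scene. Friction and masses are not known exactly. Their poses are not given: they have to be found in the camera images.
- piston_mid (a point): The only piston without a spring: white plastic body, 60 mm diameter, 67 mm tall (65 mm over the black seal ring, lowest 5 mm), then a steel stem of 19 mm diameter up to 103 mm; 0.26 kg, round about its z axis. Grasp the stem from above. The point is on its axis half-way up, 51.5 mm above its underside; the stem spans 15 to 51 mm above the point.
- vee_seat (a point): Where the axis of a piston pushed fully home in the clamp's steel V-block stands, on top of the base plate (12 mm above the bench). y = clamping direction, from jaw into the V; z up; x across, about away from the robot. The V (90 degrees) opens to -y; its block is 88 mm wide and rises 50 mm above the plate, its screw 62 mm. It is set anywhere in an 8 mm range along y and stays there.
- nose_face (a point): Centre of the flat 26 mm face of the jaw's sprung brass nose, 43 mm above the bench. It faces and moves along +y of vee_seat, on the line through the seat. It and the V touch the piston's 60 mm body, above the seal ring. With the lever at 0 the slot is 8 to 16 mm longer than the body needs. The jaw block behind is 42 mm wide, its top 64 mm above the bench.
- nose (a joint): How far the nose is pushed into the jaw, m: 0 = fully out (free), 0.008 = bottomed. Spring 2 N per mm. 10 mm of brass shows in front of the jaw's dark collar when out, 6 mm at half travel, 2 mm when bottomed.
- cam_lever (a joint): Angle of the cam lever, rad, 0 = open, growing counter-clockwise seen from above, stop at 1.9; starts between 0 and 0.15. The eccentric moves the jaw with its nose towards the V by 13 mm per rad. Stiff: about 3 N at the knob to turn it, up to 3 N more against the nose's spring; it stays where it is left.
- lever_knob (a point): Upright round black knob at the lever's end, 18 mm diameter, 58 to 114 mm above the bench; the point is on its axis, 94 mm above the bench. It circles cam_pivot at 105 mm radius: at angle 0 it lies on the pivot's -x side (towards the robot) and swings towards -y, away from the V. Fingers can turn about it. The lever's arm is 53 to 65 mm above the bench.
- cam_pivot (a point): Vertical axis of the cam lever, 59 mm above the bench; same axes as vee_seat, 65 mm to the -y side of the clamp's middle. The clamp is a dark steel plate, 116 x 250 x 12 mm, fixed to the bench.
- mallet: Bystander: mallet, 256 x 72 x 50 mm, lying at the right of the bench. Leave it.
- thread_lock: Bystander: small upright bottle, 36 mm, 104 mm high; origin under its centre. Leave it.
- tube_4: Bystander: upright steel tube, 66 mm, 128 mm high; origin under its centre. Leave it.
- grease_tin: Bystander: flat tin, 70 mm, 28 mm high. Leave it.
- piston: The piston itself (see piston_mid); origin under its centre.
Not all that is in view belongs to the job. Leave any blue or orange look-alike of the piston alone.

How it is judged:
By the outcome, as a careful person would: the job done as asked, in the order asked, and still so for the second after the job is handed in, with the robot touching nothing.
It also fails if it takes over 54 s, if anything falls off the work surface, if the arm or the gripper's body presses on something with over 40 N, if the wrist force passes 120 N, or if a joint passes its speed limit or range.

## Robot

A 7-joint arm with a two-finger parallel gripper is mounted at the origin on a cart in front of the work surface, level with it; the furniture and walls round the work are solid. World frame = base frame: x ahead of the robot, y to its left, z up, the work surface at z = 0. Lengths are in m, angles in rad, forces in N, time in s.
With the tool pointing down it reaches from about 0.4 to 0.9 m from the base axis. Payload 5.6 kg.
Tool frame: the origin (TCP) lies midway between the tips of the shut fingers; the grasp point (between the pads) lies 19 mm behind it; y points along the fingers, z is the direction in which the jaws open and shut, and the axes are right-handed (so a half turn about y gives the same grasp; the last joint's range is limited). The gripper opens to 92 mm and grips with 3 to 60 N. Pads are 20 mm wide; open, the fingers measure 128 mm over their backs; the gripper's body (75 mm by 189 mm) begins 69 mm behind the grasp point.
Start: joints at [1.241, 0.468, -0.012, 1.603, 0.006, 1.071, -0.056], TCP at [0.184, -0.623, 0.215] pointing down, gripper open.
Joint ranges: [-2.53, 2.53], [-0.31, 2.02], [-1.57, 1.55], [0.28, 2.44], [-1.29, 4.43], [0.15, 1.84], [-2.92, 2.92]. Speed limits (rad/s): [2.57, 2.57, 3.14, 3.14, 3.14, 3.14, 3.14].

## Interface

Orientations are given as a 3x3 rotation matrix whose columns are the frame's x, y, z axes.
In Python, from station import env, effector, solver, viewer, workorder, search_frame, tip_of gives the robot as it stands. Calls block until the motion is done:
- env.reach(position, orientation): joint-space move of the TCP to a pose.
- env.movel(position, frame=None, rate=0.15): straight line of the TCP; frame=None keeps the orientation; rate is the mean speed in m/s.
- env.goto_joints(angles): joint-space move.
- effector.release() and effector.grasp(squeeze=None): open the fingers fully, or close them until they stop; squeeze is the grip in N (None keeps the last).
- env.pause(seconds).
- solver.inverse_kinematics(position, orientation): joint angles nearest the present ones, or None.
- env.sense(): the state.
- viewer.read_camera(name): name is "side" or "top" or "wrist"; returns (picture, depth): 420x560x3 uint8, red, green, blue; 420x560 float32, m along the optical axis (not along the pixel's ray), 0 where there is no reading.
- viewer.camera_info(name): a dict with "intrinsics" (3x3 intrinsics, pixels), "dist_coeffs" ([k1, k2, p1, p2, k3] as OpenCV has them; the pictures are not rectified), "eye" and "rotation" of the camera in the world; the wrist camera has in their place "T_tool_cam" (4x4, takes a point from camera to tool coordinates, whose origin is the TCP and whose axes are the tool frame's). Camera axes: x right, y up, looking along -z (the intrinsics and any distortion apply to the point x, -y, -z); pixel columns grow to the right and rows downward; lengths in m; the calibration is good to about 2 mm. A picture is of the moment at which its call begins: read the wrist's pose just before it. camera_info takes no time and is no camera call.
A pose or a line that the arm cannot do raises env.PlanningError and nothing moves.
- workorder.finish_job(): hands the job in, once; it reports no verdict.
Trained networks look in the newest picture that a camera, given by its name, has taken for a name from the list of things; names that differ only in an ending like _2 or _b are one class to them, and where a whole thing is asked for, a point or a joint stands for the part that bears it (a point fixed in the world has none). Each returns a list of dicts, best first, with "score" (0 to 1); they miss things now and then, are a little off and sometimes report something else, mostly with a low value. They report only what shows in the picture. A call takes as long as a camera call. They do not tell look-alikes from the thing itself.
- search_frame(camera, name): "at" ([x, y, z] in m, in world coordinates, good to about 4 mm: the middle of the surface that is visible of it).
- tip_of(camera, name): "at" ([x, y, z] in m, in world coordinates, good to about 4 mm: a listed point, or the origin of a listed thing).
The state is a dict: "t": time; "joint_positions": joint angles; "joint_velocities": joint speeds; "tau": joint torques, N m; "ee_pos": TCP position; "tcp_rot": TCP orientation; "wrist_force": force on the tool from outside, world axes, zero at the start; "moment": the same for the moment, N m; "gripper_width": finger opening in m.
Only numpy, scipy, OpenCV 4.12 (cv2) and the standard library are available. Lean on these libraries where they do the work, as an engineer would, in place of code of your own. Each camera call takes 0.05 s, during which the arm holds its last target. There are 200 camera calls.

## Working session

There is one attempt and no reset: what is moved stays moved. The work goes in short steps, each a Python script; the robot and the scene stay as the last script left them, time stands still between calls to the robot, and variables do not carry over. Pictures are saved under pics/ and viewed, about 8 in all and at most 12, crops included, and the job is handed in when it is done.

```bash
mkdir -p pics
cat > h.py <<'E'
import numpy as np, cv2
from station import env, effector, solver, viewer, workorder, search_frame, tip_of
def snap(cam,fn=None):
    s=env.sense(); p,d=viewer.read_camera(cam)
    if fn: cv2.imwrite('pics/'+fn,cv2.cvtColor(p,cv2.COLOR_RGB2BGR))
    return s,p,d
def campose(cam,s):
    i=viewer.camera_info(cam)
    if cam=='wrist':
        T=np.array(i['T_tool_cam']);R=np.array(s['tcp_rot'])
        return R@T[:3,:3],R@T[:3,3]+np.array(s['ee_pos'])
    return np.array(i['rotation']),np.array(i['eye'])
def cloud(cam,s,d):
    i=viewer.camera_info(cam);K=np.array(i['intrinsics']);D=np.array(i['dist_coeffs'])
    h,w=d.shape;u,v=np.meshgrid(np.arange(w),np.arange(h))
    n=cv2.undistortPoints(np.stack([u,v],-1).reshape(-1,1,2).astype(np.float64),K,D).reshape(h,w,2)
    R,e=campose(cam,s)
    P=np.stack([n[...,0]*d,-n[...,1]*d,-d],-1)@R.T+e
    P[d==0]=np.nan
    return P
def proj(cam,s,p):
    i=viewer.camera_info(cam);R,e=campose(cam,s)
    c=(np.atleast_2d(p)-e)@R; c=c*[1,-1,-1]
    return cv2.projectPoints(c,np.zeros(3),np.zeros(3),np.array(i['intrinsics']),np.array(i['dist_coeffs']))[0].reshape(-1,2)
E
cat > a.py <<'E'
from h import *
np.set_printoptions(precision=4,suppress=True)
for cam in ['top','side']:
    s,p,d=snap(cam,cam+'0.png')
    np.savez(cam+'0.npz',p=p,d=d,P=cloud(cam,s,d))
    for n in ['piston_mid','vee_seat','nose_face','lever_knob','cam_pivot','mallet','thread_lock','tube_4','grease_tin','piston']:
        for r in tip_of(cam,n)[:4]:
            print(cam,n,round(r['score'],2),np.array(r['at']),proj(cam,s,r['at'])[0].round())
print(s['t'],s['tcp_rot'],s['gripper_width'])
E
python3 a.py
```

```text
top piston_mid 0.85 [0.4432 0.2535 0.057 ] [211. 238.]
top piston_mid 0.82 [0.518  0.3509 0.0522] [183. 216.]
top piston_mid 0.73 [0.5689 0.2622 0.0553] [209. 201.]
top vee_seat 0.55 [0.5846 0.027  0.0158] [279. 197.]
top nose_face 0.51 [ 0.5691 -0.0112  0.0423] [290. 201.]
top lever_knob 0.59 [ 0.4549 -0.0453  0.0973] [302. 234.]
top cam_pivot 0.78 [ 0.5557 -0.0724  0.0587] [309. 204.]
top cam_pivot 0.45 [ 0.4551 -0.0442  0.0932] [301. 234.]
top mallet 0.9 [ 0.4823 -0.3838  0.0008] [397. 226.]
top mallet 0.26 [0.6232 0.4729 0.0021] [152. 188.]
top thread_lock 0.43 [0.6818 0.2778 0.0015] [207. 171.]
top tube_4 0.77 [0.6253 0.4723 0.0019] [152. 187.]
top grease_tin 0.82 [0.3835 0.1448 0.0041] [245. 256.]
top piston 0.71 [0.5726 0.2621 0.0005] [211. 202.]
top piston 0.65 [0.5207 0.3487 0.0025] [186. 217.]
top piston 0.49 [ 0.4478  0.2502 -0.0001] [215. 238.]
side piston_mid 0.82 [0.5693 0.2659 0.0547] [229. 253.]
side piston_mid 0.81 [0.5153 0.3528 0.0545] [235. 272.]
side piston_mid 0.71 [0.4449 0.2497 0.0507] [272. 258.]
side vee_seat 0.98 [0.5802 0.0323 0.0147] [254. 229.]
side vee_
[... 185 characters left out ...]
 [ 0.5609 -0.0757  0.0587] [270. 204.]
side cam_pivot 0.76 [ 0.5596 -0.0729  0.0571] [270. 205.]
side mallet 0.63 [ 0.4868 -0.3799 -0.0003] [313. 189.]
side thread_lock 0.71 [0.6812 0.2756 0.0003] [194. 265.]
side thread_lock 0.38 [ 0.483  -0.3801  0.0039] [314. 188.]
side tube_4 0.64 [0.6201 0.4724 0.0023] [181. 307.]
side tube_4 0.33 [ 0.3906  0.1384 -0.0039] [301. 258.]
side grease_tin 0.77 [ 0.389   0.1394 -0.0041] [301. 258.]
side piston 0.78 [ 0.5724  0.2607 -0.0056] [230. 270.]
side piston 0.78 [0.5222 0.3514 0.0021] [234. 288.]
side piston 0.75 [0.4476 0.2533 0.0026] [271. 273.]
0.55 [[-0.9592 -0.      0.2828]
 [-0.2828 -0.     -0.9592]
 [ 0.     -1.      0.    ]] 0.09205583316342625
```

Run:
```python
import cv2,numpy as np
t=cv2.imread('pics/top0.png');s=cv2.imread('pics/side0.png')
a=cv2.resize(t[160:280,130:330],(800,480),interpolation=cv2.INTER_CUBIC)
cv2.imwrite('pics/c1.png',a)
a=cv2.resize(s[180:320,150:350],(800,560),interpolation=cv2.INTER_CUBIC)
cv2.imwrite('pics/c2.png',a)
```

```text
(no output)
```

View pics/c1.png

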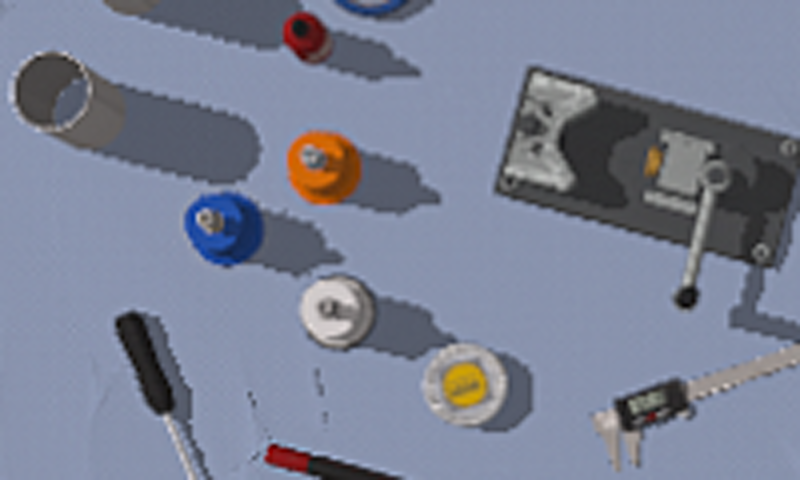

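View pics/c2.png

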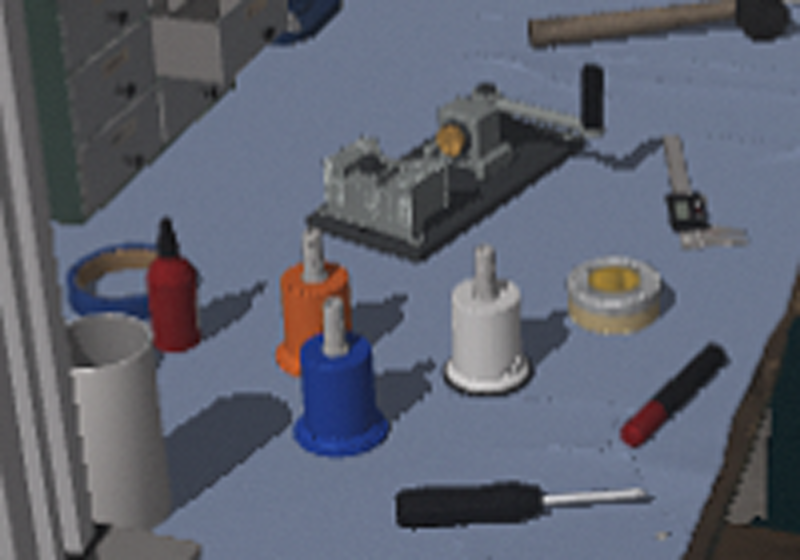

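The three candidates in the top view are blue at (183,216), orange at (209,201) and white at (211,238). The white one has no spring and fits the description, so the piston is near (0.445, 0.252). Next I'll take close wrist views of the clamp and of that piston.

```bash
cat >> h.py <<'E'
def Rdown(jaw):   # tool down, jaw direction horizontal
    z=np.array([jaw[0],jaw[1],0.]);z/=np.linalg.norm(z);y=np.array([0,0,-1.])
    return np.stack([np.cross(y,z),y,z],1)
def lookpose(R,target,h):  # TCP so that the wrist camera's axis hits target with TCP h above it
    T=np.array(viewer.camera_info('wrist')['T_tool_cam'])
    e=R@T[:3,3];a=-(R@T[:3,:3])[:,2]
    k=(h+e[2])/-a[2]
    return np.array(target)-(e+a*k)
def tmb(): return env.sense()['t']
E
cat > b.py <<'E'
from h import *
np.set_printoptions(precision=4,suppress=True)
print(viewer.camera_info('wrist'))
cy=np.array([.23,.97]);R=Rdown(-cy)
for nm,tg,names in [('clamp',[.565,-.01,.05],['vee_seat','nose_face','lever_knob','cam_pivot']),('pist',[.445,.252,.08],['piston_mid'])]:
    p=lookpose(R,tg,.2);print(p)
    env.reach(p,R);env.pause(.15)
    s,im,d=snap('wrist','w_%s.png'%nm)
    np.savez('w_%s.npz'%nm,p=im,d=d,P=cloud('wrist',s,d))
    for n in names:
        for r in tip_of('wrist',n)[:2]: print(n,round(r['score'],2),np.array(r['at']),proj('wrist',s,r['at'])[0].round())
    print(s['t'],s['ee_pos'],s['joint_positions'])
a=cv2.imread('pics/w_clamp.png');b=cv2.imread('pics/w_pist.png')
cv2.imwrite('pics/w1.png',cv2.resize(a,(784,588)));cv2.imwrite('pics/w2.png',b)
E
python3 b.py
```

```text
{'intrinsics': array([[338.9429,   0.    , 275.1643],
       [  0.    , 338.9429, 211.318 ],
       [  0.    ,   0.    ,   1.    ]]), 'dist_coeffs': array([0.001, 0.   , 0.   , 0.   , 0.   ]), 'T_tool_cam': array([[ 0.0012, -0.9673, -0.2535, -0.0708],
       [ 0.    ,  0.2535, -0.9673, -0.1701],
       [ 1.    ,  0.0011,  0.0003,  0.0001],
       [ 0.    ,  0.    ,  0.    ,  1.    ]])}
[ 0.5905 -0.016   0.25  ]
nose_face 0.57 [ 0.5724 -0.0105  0.0433] [273. 204.]
lever_knob 0.76 [ 0.4585 -0.0448  0.0957] [329. 309.]
cam_pivot 0.87 [ 0.5572 -0.0698  0.0555] [328. 207.]
cam_pivot 0.54 [ 0.4567 -0.0405  0.0968] [326. 312.]
3.8417 [ 0.5905 -0.0168  0.2499] [ 0.3204  0.3782 -0.4478  1.6924  0.1794  1.1119 -1.9845]
[0.4704 0.2461 0.28  ]
piston_mid 0.85 [0.5711 0.2642 0.056 ] [237. 102.]
piston_mid 0.66 [0.5203 0.3463 0.0494] [181. 164.]
5.3583 [0.4714 0.2446 0.2796] [-0.0356  0.2657 -0.5999  1.7879  0.1641  1.1385 -2.4949]
```

View pics/w1.png

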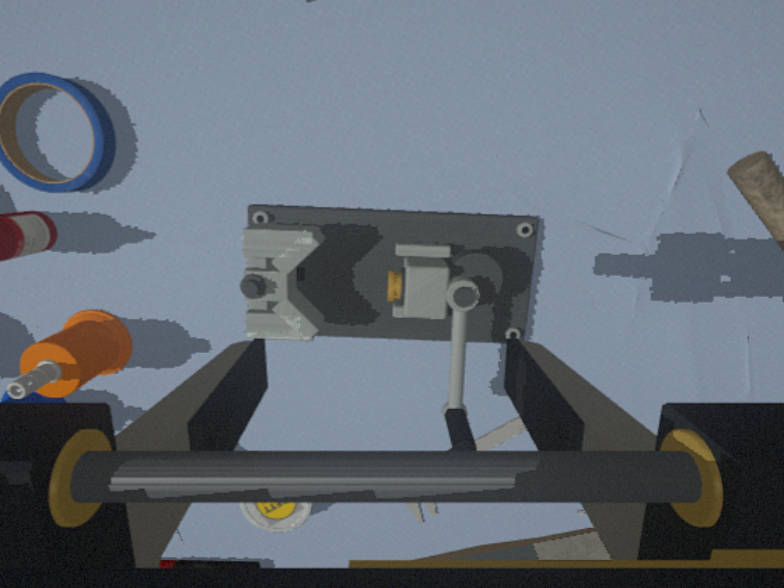

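View pics/w2.png

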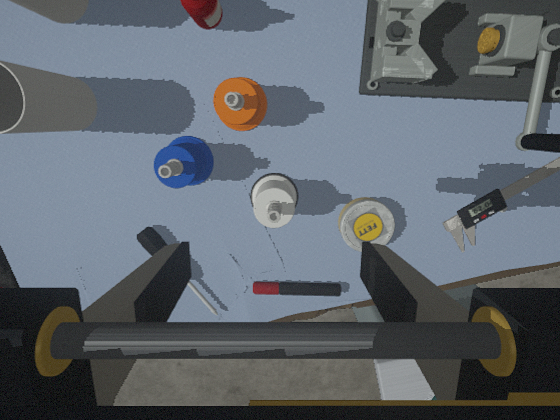

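Clamp view: the V opens towards the gold nose at (393,287), the knob is at (458,430), and the plate is nearly axis-aligned with my chosen frame. Piston view: the white piston is at (274,200), with blue at (183,162) and orange at (240,103). Next I'll refine the geometry from the depth clouds.

```bash
cat > c.py <<'E'
from h import *
np.set_printoptions(precision=4,suppress=True)
Z=np.load('w_clamp.npz');P=Z['P'];im=Z['p'].astype(int)
def near(P,c,r): return np.hypot(P[...,0]-c[0],P[...,1]-c[1])<r
# plate: dark points at z~12mm, plus all clamp points
m=near(P,(.565,0),.17)&(P[...,2]>.006)&(P[...,2]<.017)
m=cv2.morphologyEx(m.astype(np.uint8),cv2.MORPH_OPEN,np.ones((3,3)))>0
(rc,sz,an)=cv2.minAreaRect((P[m][:,:2]*1000).astype(np.float32));print('plate',rc,sz,an,np.median(P[m][:,2]))
bx=cv2.boxPoints((rc,sz,an));e=[bx[1]-bx[0],bx[2]-bx[1]];l=max(e,key=np.linalg.norm);cy=l/np.linalg.norm(l);cy*=np.sign(cy[1])
cx=np.array([cy[1],-cy[0]]);c0=np.array(rc)/1000;print('cy',cy)
L=np.stack([(P[...,:2]-c0)@cx,(P[...,:2]-c0)@cy],-1)*1000
# V-block top
v=(P[...,2]>.054)&(P[...,2]<.068)&(abs(L[...,0])<50)&(L[...,1]>15)&(L[...,1]<130)
q=L[v];print('V n',len(q),np.percentile(q,[1,50,99],0),np.median(P[v][:,2]))
# front edge y for bins of x
for x in range(-44,45,4):
    s=q[abs(q[:,0]-x)<2]
    if len(s): print(x,s[:,1].min().round(1),s[:,1].max().round(1),end=' | ')
print()
# gold nose
g=(im[...,0]-im[...,2]>60)&near(P,(.57,-.012),.035)&(P[...,2]>.02)
q=np.c_[L[g],P[g][:,2]*1000];print('nose n',len(q),np.percentile(q,[1,10,50,90,99],0))
j=(P[...,2]>.058)&(P[...,2]<.07)&(abs(L[...,0])<30)&(L[...,1]<0)&(L[...,1]>-60)
print('jaw',np.percentile(L[j],[1,50,99],0),np.median(P[j][:,2]))
for cam in ['top0.npz','side0.npz','w_pist.npz','w_clamp.npz']:
    Q=np.load(cam)['P']
    k=near(Q,(.4465,.252),.02)&(Q[...,2]>.09)&(Q[...,2]<.115); t=near(Q,(.4465,.252),.04)&(abs(Q[...,2]-.067)<.003)
    print(cam,'stem',k.sum(),np.nanmean(Q[k],0),Q[k][:,2].max() if k.any() else 0,'shoulder',t.sum(),(Q[t].min(0)+Q[t].max(0))/2 if t.any() else 0)
    k=near(Q,(.4565,-.043),.02)&(Q[...,2]>.105)&(Q[...,2]<.125); print('  knob top',k.sum(),np.nanmean(Q[k],0))
E
python3 c.py
```

```text
plate (570.859375, -17.233840942382812) (249.77618408203125, 116.1612548828125) 74.13568878173828 0.011993701482816088
cy [0.2734 0.9619]
V n 2993 [[-42.7785  58.8786]
 [  4.6528  88.0327]
 [ 43.9602 114.0887]] 0.06198370733634628
-44 60.9 114.3 | -40 60.3 114.2 | -36 56.1 114.0 | -32 56.3 113.8 | -28 59.9 113.6 | -24 64.3 114.8 | -20 68.5 112.2 | -16 72.4 92.2 | -12 76.0 114.2 | -8 80.3 113.7 | -4 80.6 116.3 | 0 80.8 116.1 | 4 80.6 115.9 | 8 80.7 114.7 | 12 77.7 114.6 | 16 72.4 90.3 | 20 69.3 101.1 | 24 65.0 114.0 | 28 61.6 114.1 | 32 57.4 113.6 | 36 56.2 113.7 | 40 59.2 114.8 | 44 60.6 114.7 | 
nose n 156 [[-9.9792 -7.0102 40.8357]
 [-6.8691 -5.8657 49.7416]
 [ 1.8077 -1.3703 53.1779]
 [ 9.6748  1.9511 55.7144]
 [12.0654  2.5159 56.7441]]
jaw [[-28.0655 -59.2668]
 [ -0.2131 -31.8301]
 [ 20.8805  -9.4877]] 0.06401518392174829
top0.npz stem 20 [0.4484 0.2491 0.0998] 0.10815625872089196 shoulder 85 [0.4493 0.2502 0.067 ]
  knob top 24 [ 0.4567 -0.0436  0.1122]
side0.npz stem 29 [0.445  0.2547 0.0978] 0.10404925206847127 shoulder 100 [0.4462 0.252  0.067 ]
  knob top 21 [ 0.4521 -0.04    0.1109]
w_pist.npz stem 168 [0.4475 0.2515 0.0995] 0.10456448938041818 shoulder 1076 [0.4467 0.2519 0.067 ]
  knob top 116 [ 0.4549 -0.0367  0.1091]
w_clamp.npz stem 0 [nan nan nan] 0 shoulder 0 0
  knob top 171 [ 0.4594 -0.0446  0.1117]c.py:28: RuntimeWarning: Mean of empty slice
  print(cam,'stem',k.sum(),np.nanmean(Q[k],0),Q[k][:,2].max() if k.any() else 0,'shoulder',t.sum(),(Q[t].min(0)+Q[t].max(0))/2 if t.any() else 0)
```

Everything fits the given sizes: plate 250×116 at 12 mm, V top 62 mm, jaw top 64 mm, shoulder 67 mm. The slot slack comes out at about 15 mm. Next is the grasp and the carry, with a check on the stem before I lower.

```bash
cat >> h.py <<'E'
cy=np.array([.2734,.9619]);cx=np.array([cy[1],-cy[0]]);c0=np.array([.57086,-.01723])
def W(x,y): return c0+(cx*x+cy*y)/1000   # clamp-local mm -> world xy
def Lc(p): 
    q=np.asarray(p)[...,:2]-c0; return np.stack([q@cx,q@cy],-1)*1000
R=Rdown(-cy)
E
cat > d.py <<'E'
from h import *
np.set_printoptions(precision=4,suppress=True)
P=np.load('w_clamp.npz')['P'];L=Lc(P)
h=(np.hypot(L[...,0],L[...,1]+57)<25)&(P[...,2]>.0665)&(P[...,2]<.1)
print('hub',h.sum(),L[h].min(0),L[h].max(0),np.median(P[h][:,2]) if h.any() else 0)
k=(np.hypot(L[...,0]+101,L[...,1]+57)<25)&(P[...,2]>.1125)&(P[...,2]<.12);print('knob',k.sum(),L[k].min(0),L[k].max(0))
pp=np.array([.4467,.2519])
env.reach([*pp,.15],R);env.movel([*pp,.071],rate=.12)
effector.grasp(25);s=env.sense();print('grip',s['gripper_width'],s['ee_pos'],s['t'])
env.movel([*pp,.20],rate=.15);s=env.sense();print('lift',s['gripper_width'],s['wrist_force'],s['t'])
t=W(.3,40.5);env.reach([*t,.20],R);env.movel([*t,.125],rate=.1);env.pause(.2)
s,im,d=snap('wrist','w_over.png');Q=cloud('wrist',s,d);l=Lc(Q);np.savez('w_over.npz',p=im,P=Q)
print(s['ee_pos'],s['wrist_force'],Lc(s['ee_pos']),s['t'])
snap('side','s_over.png')
m=(np.hypot(l[...,0],l[...,1]-40)<42)&(abs(Q[...,2]-(.125-.004))<.004)
print('shoulder',m.sum(),(l[m].min(0)+l[m].max(0))/2,np.ptp(l[m],0),np.median(Q[m][:,2]))
E
python3 d.py && python3 -c "
import cv2,numpy as np
a=cv2.imread('pics/w_over.png')[90:330,150:470];b=cv2.imread('pics/s_over.png')[150:290,190:350]
cv2.imwrite('pics/o.png',np.hstack([cv2.resize(a,(460,345)),cv2.resize(b,(330,345))[:, :]]))"
```

```text
hub 417 [-12.3354 -67.1217] [ 12.4066 -42.2928] 0.0687219321673026
knob 90 [-104.4571  -65.5591] [-96.7627 -49.4367]
grip 0.018674685543878126 [0.4466 0.2519 0.0709] 7.9583
lift 0.018699206672725455 [-0.1215 -0.7688 -1.8914] 8.9667
[0.5827 0.0216 0.1257] [-1.0382  0.2092 -1.9971] [ 0.7827 40.6357] 11.1083
shoulder 2453 [ 1.6634 40.1642] [47.6462 47.934 ] 0.12157249268514281
```

View pics/o.png

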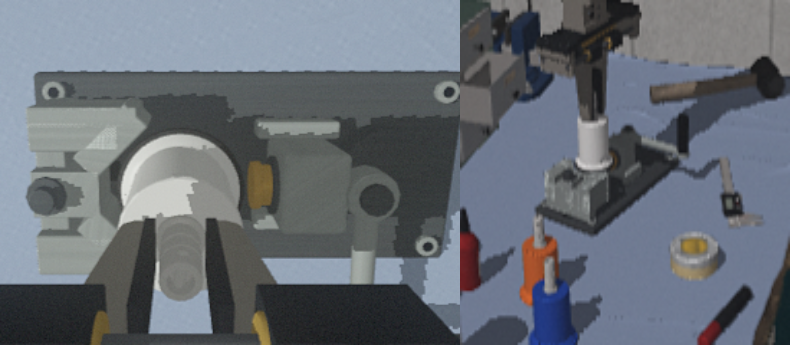

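The piston is held and hangs centred over the slot: shoulder at local (1.7, 40.2), clear of the V on the left and the nose on the right. Next I'll lower it to touch and release.

```bash
cat > e.py <<'E'
from h import *
np.set_printoptions(precision=4,suppress=True)
t=W(-.5,40.5)
env.movel([*t,.088],rate=.07);env.pause(.1)
f0=np.array(env.sense()['wrist_force']);z=.088
while z>.0805:
    z-=.001;env.movel([*t,z],rate=.02);s=env.sense();f=np.array(s['wrist_force'])-f0
    print(round(z,4),s['ee_pos'][2].round(4) if hasattr(s['ee_pos'],'round') else s['ee_pos'],f)
    if f[2]>1.5: break
print(s['t']);effector.release();env.pause(.1)
env.movel([*t,.21],rate=.15)
p=lookpose(R,[*W(0,25),.06],.19);env.reach(p,R);env.pause(.15)
s,im,d=snap('wrist','w_set.png');Q=cloud('wrist',s,d);l=Lc(Q);np.savez('w_set.npz',p=im,P=Q)
m=(np.hypot(l[...,0],l[...,1]-40)<36)&(abs(Q[...,2]-.079)<.003)
print('shoulder',m.sum(),(l[m].min(0)+l[m].max(0))/2,np.ptp(l[m],0),np.median(Q[m][:,2]),s['t'])
k=(np.hypot(l[...,0],l[...,1]-40)<25)&(Q[...,2]>.113)&(Q[...,2]<.118);print('stemtop',k.sum(),l[k].mean(0) if k.any() else 0)
E
python3 e.py
```

```text
0.087 0.0872 [ 0.4041  0.1935 -0.9776]
0.086 0.086 [ 0.8863 -0.7584 -0.73  ]
0.085 0.0849 [ 0.6583 -0.5379 -0.5039]
0.084 0.0839 [ 0.8591 -0.249  -1.1315]
0.083 0.083 [-0.1188  0.9389  0.0967]
0.082 0.083 [-1.66    0.1238  6.876 ]
13.4833
shoulder 1344 [-0.0618 39.9008] [47.6985 48.0503] 0.07883451424384108 16.2
stemtop 108 [ 0.1829 39.9714]
```

Touch-down was at TCP z = 83 mm as computed, and the piston stands at local (0, 40). Next I'll swing the lever most of the way, up to just past the predicted contact, and then look.

```bash
cat >> h.py <<'E'
PV=np.array([0,-54.7])
def K(th): return W(*(PV+105*np.array([-np.cos(th),-np.sin(th)])))
def jaw(th): return cx*np.sin(th)-cy*np.cos(th)
RK=Rdown(jaw(.7))
def sweep(a,b,n,z=.075,rate=.07):
    for th in np.linspace(a,b,n+1)[1:]:
        env.movel([*K(th),z],rate=rate);s=env.sense()
        f=np.array(s['wrist_force'])[:2];print(round(th,3),'ftan %.2f'%(f@jaw(th)),'frad %.2f'%(f@(cx*np.cos(th)+cy*np.sin(th))),s['gripper_width'].__round__(4))
def look(tag):
    p=lookpose(R,[*W(0,15),.06],.17);env.reach(p,R);env.pause(.15)
    s,im,d=snap('wrist','w_%s.png'%tag);Q=cloud('wrist',s,d);l=Lc(Q);np.savez('w_%s.npz'%tag,p=im,P=Q)
    m=(np.hypot(l[...,0],l[...,1]-45)<36)&(abs(Q[...,2]-.079)<.003)
    print('shoulder',m.sum(),(l[m].min(0)+l[m].max(0))/2,np.ptp(l[m],0))
    k=(np.hypot(l[...,0],l[...,1]-45)<25)&(Q[...,2]>.113)&(Q[...,2]<.118);print('stemtop',k.sum(),l[k].mean(0) if k.any() else 0)
    im=im.astype(int)
    g=(im[...,0]-im[...,2]>60)&(abs(l[...,0])<16)&(l[...,1]>-15)&(l[...,1]<30)&(Q[...,2]>.03)&(Q[...,2]<.06)
    for x in (-6,-3,0,3,6):
        q=l[g&(abs(l[...,0]-x)<1.5)]
        if len(q): print('brass x',x,q[:,1].min().round(1),q[:,1].max().round(1),end=' | ')
    j=(Q[...,2]>.060)&(Q[...,2]<.067)&(abs(l[...,0])<20)&(l[...,1]>-50)&(l[...,1]<20);print('\njaw y',np.percentile(l[j][:,1],[1,99]))
    k=(Q[...,2]>.1125)&(Q[...,2]<.117)&(np.hypot(*(l-PV).transpose(2,0,1))>85)&(np.hypot(*(l-PV).transpose(2,0,1))<125)
    if k.sum()>10: c=(l[k].min(0)+l[k].max(0))/2-PV;print('knob',k.sum(),c,'theta',np.arctan2(-c[1],-c[0]))
    print('t',s['t'])
E
cat > f.py <<'E'
from h import *
np.set_printoptions(precision=4,suppress=True)
look('pre')
for sg in (1,-1):
    for th in (.03,.7,1.5):
        q=solver.inverse_kinematics([*K(th),.075],Rdown(sg*jaw(.7)));print(sg,th,None if q is None else np.array(q))
E
python3 f.py
```

```text
shoulder 1473 [ 0.0017 39.7035] [48.2252 47.5556]
stemtop 126 [ 0.2459 40.0128]
brass x 3 -3.1 -3.1 | 
jaw y [-48.2521 -10.6825]
knob 131 [ 0.2276 94.9164] theta -1.5731947240539377
t 16.65
1 0.03 [ 0.4891  0.4301 -0.5476  2.141   0.3622  0.6595 -1.4557]
1 0.7 [ 0.6079  0.4493 -0.5216  2.1025  0.3541  0.674  -1.2987]
1 1.5 [ 0.6428  0.5456 -0.4948  1.9337  0.3691  0.7519 -1.2124]
-1 0.03 [ 1.0144  0.8738 -1.3261  2.1153  1.024   1.057   1.1293]
-1 0.7 [ 1.142   0.905  -1.3276  2.0757  1.0391  1.0877  1.2786]
-1 1.5 [ 1.1442  1.0176 -1.3326  1.9057  1.091   1.2001  1.392 ]
```

```bash
sed -i "s/g=(im\[...,0\]-im\[...,2\]>60)/g=(im[...,0]>1.35*im[...,2]+5)/; s/k=(Q\[...,2\]>.1125)&(Q\[...,2\]<.117)&(np/k=(l[...,1]<0)\&(Q[...,2]>.1125)\&(Q[...,2]<.117)\&(np/" h.py
cat > g.py <<'E'
from h import *
np.set_printoptions(precision=4,suppress=True)
a=.027
env.reach([*K(a),.15],RK);env.movel([*K(a),.075],rate=.12)
effector.grasp(15);s=env.sense();print('grip',s['gripper_width'],s['wrist_force'],s['t'])
sweep(a,1.28,12)
print(env.sense()['t']);effector.release();env.movel([*K(1.28),.2],rate=.2)
look('mid')
im=cv2.imread('pics/w_mid.png');cv2.imwrite('pics/m.png',cv2.resize(im[90:290,150:430],(784,560),interpolation=cv2.INTER_CUBIC))
E
python3 g.py
```

```text
grip 0.01746967689718755 [ 0.5936 -0.2796 -1.2442] 19.3083
0.131 ftan -1.05 frad -1.63 0.0173
0.236 ftan -1.38 frad -5.15 0.0178
0.34 ftan -1.17 frad -6.26 0.0177
0.445 ftan -1.64 frad -6.13 0.0175
0.549 ftan -0.45 frad -6.59 0.0177
0.654 ftan -1.08 frad -5.19 0.0177
0.758 ftan -0.95 frad -5.42 0.0177
0.862 ftan 0.47 frad -5.58 0.0177
0.967 ftan -0.27 frad -4.79 0.0176
1.071 ftan 0.54 frad -4.13 0.0175
1.176 ftan -1.09 frad -2.80 0.0175
1.28 ftan 0.53 frad -2.23 0.0176
23.0083
shoulder 1467 [ 0.025  47.6187] [48.063  47.5428]
stemtop 128 [ 0.104  47.6246]
brass x -6 9.9 17.3 | brass x -3 8.9 17.3 | brass x 0 8.9 17.3 | brass x 3 8.8 17.3 | brass x 6 9.9 17.3 | 
jaw y [-46.5001   4.8754]
knob 237 [-30.1139 -99.8559] theta 1.277896442220957
t 26.0083
```

View pics/m.png

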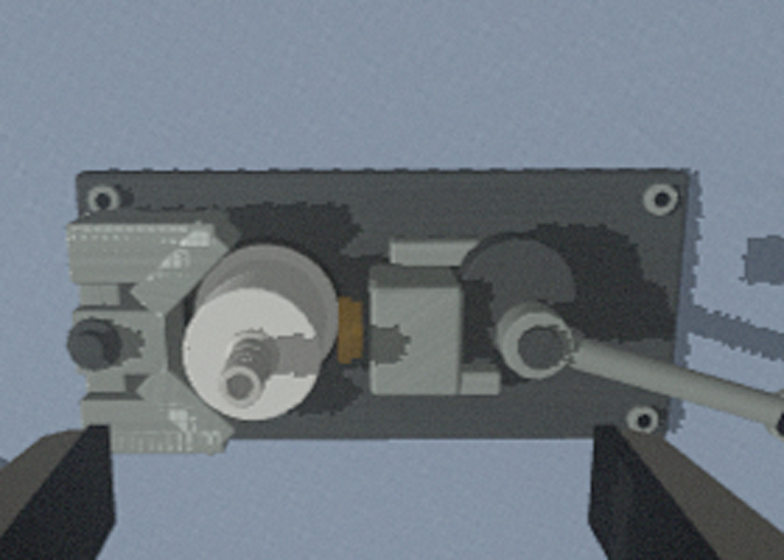

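The piston is seated in the V, with its axis at y = 47.6 against a computed 47.8. Brass shows from y = 8.9 to 17.3, about 8.6 mm, so the nose is in about 1.4 mm. It needs about 2.6 mm more, or 0.2 rad.

```bash
cat > i.py <<'E'
from h import *
np.set_printoptions(precision=4,suppress=True)
a=1.278;b=1.48
env.reach([*K(a),.15],RK);env.movel([*K(a),.075],rate=.12)
effector.grasp(15);print(env.sense()['gripper_width'])
sweep(a,b,3,rate=.05)
effector.release();env.movel([*K(b),.2],rate=.2)
look('fin');snap('top','top_fin.png')
im=cv2.imread('pics/w_fin.png');cv2.imwrite('pics/n.png',cv2.resize(im[90:290,150:430],(784,560),interpolation=cv2.INTER_CUBIC))
E
python3 i.py
```

```text
0.017794773354134562
1.345 ftan -3.12 frad -0.71 0.0177
1.413 ftan -3.00 frad 0.14 0.0172
1.48 ftan -2.67 frad -0.40 0.0174
shoulder 1468 [ 0.0224 47.5304] [48.0651 47.4515]
stemtop 134 [ 0.0665 47.6125]
brass x -6 12.0 17.3 | brass x -3 12.0 17.3 | brass x 0 12.0 17.2 | brass x 3 12.0 17.2 | brass x 6 12.0 17.2 | 
jaw y [-46.589    7.9024]
knob 257 [  -9.5868 -104.1173] theta 1.4789785260142607
t 32.6833
```

View pics/n.png

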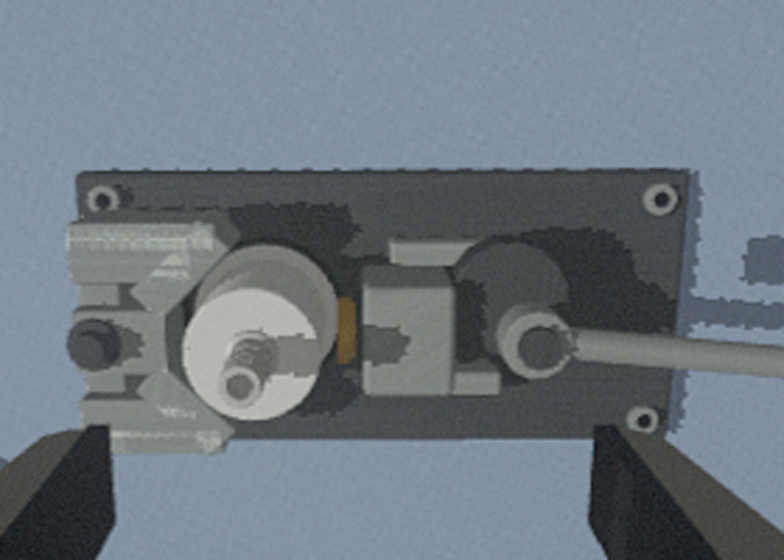

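Brass now shows from y = 12.0 to the piston face at 17.5, about 5.5–6 mm, which is half travel. The lever stands at 1.479 and the piston is still seated. Last steps: a bystander check, then hand in.

Run:
```python
from h import *
a=cv2.imread('pics/top0.png').astype(int);b=cv2.imread('pics/top_fin.png').astype(int)
m=(abs(a-b).max(2)>60).astype(np.uint8);n,_,st,_=cv2.connectedComponentsWithStats(m)
print(st[1:][st[1:,4]>8])
workorder.finish_job();print(env.sense()['t'])
```

```text
[[  258   144    71    50  2030]
 [  271   188    14    18   186]
 [  292   193   186   227 10321]
 [  291   197     4     6    17]
 [  334   205    25    19   198]
 [  361   206     9     6    15]
 [  291   208    13     5    28]
 [  370   211     8     9    28]
 [  380   213     9     5    13]
 [  355   217    13    10    41]
 [  401   216    30    32   439]
 [  369   221    32    16    92]
 [  206   229    38    21   396]
 [  458   302   101   105  4253]
 [  504   310     4     3     9]
 [  477   317    22    26   359]
 [  294   364     7     8    16]
 [  264   364    61    47   468]
 [  331   367     3     8    16]
 [  268   370     2     6    11]
 [  292   405     8     9    24]
 [  275   412    11     5    18]
 [  299   412    22     8    76]
 [  288   414    10     6    17]]
the job is handed in; nothing more can be done
the job is handed in; nothing more can be done
```

The white piston is clamped with the nose at about half travel, the lever is left there, and the job is handed in. The last reading before hand-in was 32.7 s of the 54 s.

- **Piston:** I gripped the stem from above and lowered it until it touched the base plate. Touch-down came at the computed height, with about 7 N of contact, and then I let go. It stood upright about 7.6 mm short of the V, clear on both sides.
- **Clamping:** I swung the lever in two stages, 0.03 → 1.28 → 1.48 rad, looking in between, then let go and backed off. The lever measured 1.479 rad after release.
- **Seating:** The piston axis stopped 47.6 mm from the plate centre, against 47.8 mm computed for the V. It did not move further during the last stage, so it is seated.
- **Nose travel:** About 5.3–5.6 mm of brass shows (pixel about 0.9 mm), and jaw travel minus take-up gives about 4.0 mm. I estimate the nose is in 4.0–4.5 mm, well short of bottoming.

**Checks that disagreed:**
- The cam pivot was about 55 mm from the middle of the plate, not the listed 65 mm from the "clamp's middle". I used the measured pivot, and the knob circled it at the expected radius.
- The sideways force on the knob reached about 6–7 N during the first stage of the swing, so the arc was slightly off.

**Bystanders:** I compared the top views before and after. No changed region lies on the blue or orange piston, the bottle or the tube. The mallet and the tin were not cleanly checked: the arm and its shadow changed the mallet's area, and the changed region at the piston's old place runs close to the tin. The arm did not work near the mallet.

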